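# Load control knobs in a dial-marking jig and lock the carriage

## Task

Load the marking jig with all the big pointer knobs lying about: free the swing clamp by turning it right round to its open stop, draw the carriage fully out by its red tab, and set each knob on a spindle of its own, pointer towards the spindle's flat, so that it drops down flush on the carriage. Then push the carriage fully home under the marking head and turn the clamp back to lock it, leaving the other things on the bench where they are.

Things in the scene. Friction and masses are not known exactly. Their poses are not given: they have to be found in the camera images.
- jig: fixed jig: grey bed 275 (x) x 280 mm, steel rails; at its far end a blue post (left) and beam, the marking head: underside 129 mm, nozzles 113 mm, top 165 mm over the worktop, x = 123 to 167 mm here, above the spindles when the carriage is home. Origin on the worktop, under the middle spindle's place when fully out; x along the slide, away from the robot; z up.
- carriage (a joint): slide of the bright metal carriage (140 x 240 mm plate, top face 36 mm over the worktop): 0 m = home under the head, grows to 0.110 m = fully out towards the robot (jig's -x). Friction 3 N; stays where left. The locked clamp's tongue braces its near right corner (3 mm play).
- carriage_handle (a point): point in the upright red pull tab at the middle of the carriage's near edge, 90 mm in front of the middle spindle: tab 40 mm wide (jig's y), 12 mm thick (jig's x), its top 12 mm above this point (80 mm over the worktop), its foot 32 mm below. Pinch it from above across its thickness; it moves along the jig's x.
- clamp (a joint): swing clamp at the jig's right front, black bar knob over a steel tongue: 0 rad = locked (tongue at 45 degrees between the jig's +x and +y, its end against the cut-off near right corner of the carriage), grows clockwise from above to 1.571 = open stop (tongue between +x and -y, clear). Stays where left, 0.08 N m. Can be locked only when the carriage is home.
- clamp_grip (a point): point on the clamp's vertical turning axis, in its grip bar: bar 46 mm long, 14 mm thick, from 50 to 80 mm over the worktop, its top 14 mm above this point. This frame turns with the clamp: y points along bar and tongue, so the bar is gripped across x.
- knob_red: loose black knob, skirt 62 mm across, 26 mm high; upright red grip bar on top: 56 mm long, 14 thick, 26 to 56 mm above the underside; 0.16 kg. Origin: centre of underside, z up; x along the bar to the white pointer line. Below: D-shaped blind bore 22 mm deep, 26.6 across, flat 8.3 mm from the axis on the +x side. Stands upright at the start; may be absent.
- knob_blue: loose black knob, skirt 62 mm across, 26 mm high; upright blue grip bar on top: 56 mm long, 14 thick, 26 to 56 mm above the underside; 0.16 kg. Origin: centre of underside, z up; x along the bar to the white pointer line. Below: D-shaped blind bore 22 mm deep, 26.6 across, flat 8.3 mm from the axis on the +x side. Stands upright at the start; may be absent.
- knob_grey: loose black knob, skirt 62 mm across, 26 mm high; upright light grey grip bar on top: 56 mm long, 14 thick, 26 to 56 mm above the underside; 0.16 kg. Origin: centre of underside, z up; x along the bar to the white pointer line. Below: D-shaped blind bore 22 mm deep, 26.6 across, flat 8.3 mm from the axis on the +x side. Stands upright at the start; may be absent.
- spindle0: left of 3 brass D spindles on the carriage, 84 mm apart: 24 mm across, 20 tall, top 5 mm tapered, flat 7 mm from the axis. Origin: on the axis at the carriage's top face = a seated knob's origin; z up. x points to the flat (yellow line at its foot). A knob goes on only with its x along this x (to 0.1 rad; 1.3 mm clearance). Stiff, does not turn in use; flat direction varies.
- spindle1: middle of 3 brass D spindles on the carriage, 84 mm apart: 24 mm across, 20 tall, top 5 mm tapered, flat 7 mm from the axis. Origin: on the axis at the carriage's top face = a seated knob's origin; z up. x points to the flat (yellow line at its foot). A knob goes on only with its x along this x (to 0.1 rad; 1.3 mm clearance). Stiff, does not turn in use; flat direction varies.
- spindle2: right of 3 brass D spindles on the carriage, 84 mm apart: 24 mm across, 20 tall, top 5 mm tapered, flat 7 mm from the axis. Origin: on the axis at the carriage's top face = a seated knob's origin; z up. x points to the flat (yellow line at its foot). A knob goes on only with its x along this x (to 0.1 rad; 1.3 mm clearance). Stiff, does not turn in use; flat direction varies.
- timer: bystander: dark grey timer relay with blue dials, 94 x 45 mm, 46 mm high, loose near the middle of the worktop; origin: centre of underside
Things that resemble listed ones, but are neither listed nor needed, are in the scene too. What is shaped like the knob_red but yellow is not meant.

How it is judged:
On the way, in this order (a step that is already met when the one before it is completed fails the run):
1. the clamp is turned open (value of joint clamp above 1.3 rad), for 0.1 s.
2. the carriage is drawn out (value of joint carriage above 0.1 m), for 0.1 s.
3. every knob is fully seated on a spindle while the carriage is out (value of joint carriage above 0.08 m and ((horizontal distance between knob_red and spindle0 below 0.006 m and z of knob_red in the frame of spindle0 between -0.006 and 0.006 m and angle between knob_red's own z axis and vertical below 0.1 rad) or (horizontal distance between knob_red and spindle1 below 0.006 m and z of knob_red in the frame of spindle1 between -0.006 and 0.006 m and angle between knob_red's own z axis and vertical below 0.1 rad) or (horizontal distance between knob_red and spindle2 below 0.006 m and z of knob_red in the frame of spindle2 between -0.006 and 0.006 m and angle between knob_red's own z axis and vertical below 0.1 rad)) and ((horizontal distance between knob_blue and spindle0 below 0.006 m and z of knob_blue in the frame of spindle0 between -0.006 and 0.006 m and angle between knob_blue's own z axis and vertical below 0.1 rad) or (horizontal distance between knob_blue and spindle1 below 0.006 m and z of knob_blue in the frame of spindle1 between -0.006 and 0.006 m and angle between knob_blue's own z axis and vertical below 0.1 rad) or (horizontal distance between knob_blue and spindle2 below 0.006 m and z of knob_blue in the frame of spindle2 between -0.006 and 0.006 m and angle between knob_blue's own z axis and vertical below 0.1 rad)) and ((horizontal distance between knob_grey and spindle0 below 0.006 m and z of knob_grey in the frame of spindle0 between -0.006 and 0.006 m and angle between knob_grey's own z axis and vertical below 0.1 rad) or (horizontal distance between knob_grey and spindle1 below 0.006 m and z of knob_grey in the frame of spindle1 between -0.006 and 0.006 m and angle between knob_grey's own z axis and vertical below 0.1 rad) or (horizontal distance between knob_grey and spindle2 below 0.006 m and z of knob_grey in the frame of spindle2 between -0.006 and 0.006 m and angle between knob_grey's own z axis and vertical below 0.1 rad))), for 0.2 s.
4. the carriage is pushed home (value of joint carriage below 0.004 m), for 0.1 s.
5. the clamp is turned to lock (value of joint clamp below 0.15 rad), for 0.1 s.
At the end, for the whole second after the job is handed in: every knob present is down on a spindle (within 6 mm sideways and 6 mm of its seat, tilted less than 0.1 rad), the carriage is within 4 mm of home, and the clamp is within 0.15 rad of locked (value of joint carriage below 0.004 m and value of joint clamp below 0.15 rad and ((horizontal distance between knob_red and spindle0 below 0.006 m and z of knob_red in the frame of spindle0 between -0.006 and 0.006 m and angle between knob_red's own z axis and vertical below 0.1 rad) or (horizontal distance between knob_red and spindle1 below 0.006 m and z of knob_red in the frame of spindle1 between -0.006 and 0.006 m and angle between knob_red's own z axis and vertical below 0.1 rad) or (horizontal distance between knob_red and spindle2 below 0.006 m and z of knob_red in the frame of spindle2 between -0.006 and 0.006 m and angle between knob_red's own z axis and vertical below 0.1 rad)) and ((horizontal distance between knob_blue and spindle0 below 0.006 m and z of knob_blue in the frame of spindle0 between -0.006 and 0.006 m and angle between knob_blue's own z axis and vertical below 0.1 rad) or (horizontal distance between knob_blue and spindle1 below 0.006 m and z of knob_blue in the frame of spindle1 between -0.006 and 0.006 m and angle between knob_blue's own z axis and vertical below 0.1 rad) or (horizontal distance between knob_blue and spindle2 below 0.006 m and z of knob_blue in the frame of spindle2 between -0.006 and 0.006 m and angle between knob_blue's own z axis and vertical below 0.1 rad)) and ((horizontal distance between knob_grey and spindle0 below 0.006 m and z of knob_grey in the frame of spindle0 between -0.006 and 0.006 m and angle between knob_grey's own z axis and vertical below 0.1 rad) or (horizontal distance between knob_grey and spindle1 below 0.006 m and z of knob_grey in the frame of spindle1 between -0.006 and 0.006 m and angle between knob_grey's own z axis and vertical below 0.1 rad) or (horizontal distance between knob_grey and spindle2 below 0.006 m and z of knob_grey in the frame of spindle2 between -0.006 and 0.006 m and angle between knob_grey's own z axis and vertical below 0.1 rad))); the robot touches nothing.
It fails at once if a bystander (the timer relay) is shoved more than 40 mm (distance of timer from where it was at the start of the episode above 0.04 m).
Of knob_red, knob_blue, knob_grey only 2 to 3 are there at a start; the rules pass over those that are not, and their reading is None.
At some moment in a run one of knob_red, knob_blue, knob_grey may be knocked a few centimetres aside while the robot is not near it.
It also fails if it takes over 208 s, if anything falls off the work surface, if the arm or the gripper's body presses on something with over 40 N, if the wrist force passes 120 N, or if a joint passes its speed limit or range.

## Robot

A 6-joint arm with a two-finger parallel gripper is mounted at the origin on a cart in front of the work surface, level with it; the furniture and walls round the work are solid. World frame = base frame: x ahead of the robot, y to its left, z up, the work surface at z = 0. Lengths are in m, angles in rad, forces in N, time in s.
With the tool pointing down it reaches from about 0.3 to 0.775 m from the base axis. Payload 14.6 kg.
Tool frame: the origin (TCP) lies midway between the tips of the shut fingers; the grasp point (between the pads) lies 19 mm behind it; z points along the fingers, y is the line along which they close (so a half turn about z gives the same grasp; the last joint's range is limited). The gripper opens to 85 mm and grips with 20 to 120 N. Pads are 22 mm wide; open, the fingers measure 114 mm over their backs; the gripper's body (76 mm by 85 mm) begins 54 mm behind the grasp point. The pads swing forward as they close: fully open they stand 13 mm farther back than shut.
Start: joints at [1.055, 0.3, 1.521, -0, 1.321, -0.067], TCP at [0.239, 0.496, 0.231] pointing down, gripper open.
Joint ranges: [-3.03, 3.03], [-0.79, 2.21], [0.23, 2.52], [-1.04, 4.18], [0, 3.07], [-2.55, 2.55]. Speed limits (rad/s): [2.22, 2.22, 2.57, 3.14, 3.14, 3.14].

## Interface

Orientations are given as a rotation vector (axis times angle).
In Python, from bench import arm, imaging, spotter gives the robot as it stands.
- The arm moves only by the tool jog_arm, never from a script. Its argument "steps" is a list of rows, each a list of 4 numbers: the shift along the tool's x, y, z in cm, then the turn about the tool's z in degrees. A call has 1 to 12 rows; each row is the pose to reach, as a shift and turn from the pose commanded when the call began, along the tool's axes at that moment; what a row does not reach only later rows make up. A row lasts 1/12 s, in which the tool goes at most 41.7 mm and 7.16 degrees, less where a joint would pass 70% of its speed; a pose out of reach is approached as far as the arm can. A call with a gripper value outside its range is refused whole. "claw" is the closure, from -1 (fully open) to 1 (shut), set as the call begins (left out, the last holds). The fingers move at their own pace and stop on an object; "squeeze" is the grip in N (left out, the last holds). Time passes only in rows, so rows that repeat a pose let the fingers close. It gives the time, the measured TCP pose, the force, the opening and the grip force at its end, in the units of the state.
- arm.state(): the state, without advancing time (a new reading comes with each control period).
- imaging.camera(name): name is "side" or "top"; returns a dict with "image" (384x512x3 uint8, red, green, blue), "z_map" (384x512 float32, m along the optical axis (not along the pixel's ray), 0 where there is no reading), "intrinsics" (3x3 intrinsics, pixels), "extrinsics" (4x4, takes a point from world to camera coordinates). Camera axes: x right, y up, looking along -z (the intrinsics and any distortion apply to the point x, -y, -z); pixel columns grow to the right and rows downward; lengths in m; the calibration is good to about 2 mm. A picture is of the moment at which its call begins.
- arm.job_done(): hands the job in; it is judged then, once.
Trained networks look in the newest picture that a camera, given by its name, has taken for a name from the list of things; names that differ only in an ending like _2 or _b are one class to them, and where a whole thing is asked for, a point or a joint stands for the part that bears it (a point fixed in the world has none). Each returns a list of dicts, best first, with "score" (0 to 1); they miss things now and then, are a little off and sometimes report something else, mostly with a low value. They report only what shows in the picture. A call takes as long as a camera call. They do not tell look-alikes from the thing itself.
- spotter.find_in(camera, label): "xy" ([column, row] in pixels, amid what is visible of it).
- spotter.masks_of(camera, label): "mask" (384x512 bool, what is visible of it) and "xy" ([column, row] in pixels, amid what is visible of it).
- spotter.mark_of(camera, label): "xy" ([column, row] in pixels: a listed point, or the origin of a listed thing).
The state is a dict: "time": time; "joints": joint angles; "qvel": joint speeds; "joint_torque": joint torques, N m; "tool_pos": TCP position; "orientation": TCP orientation; "contact_force": force on the tool from outside, world axes, zero at the start; "torque": the same for the moment, N m; "finger_gap": finger opening in m; "gripper_force": force on a finger pad.
Only numpy, scipy, OpenCV 4.12 (cv2) and the standard library are available. Lean on these libraries where they do the work, as an engineer would, in place of code of your own. Each camera call takes 0.05 s, during which the arm holds its last target. There are 200 camera calls.

## Working session

There is one attempt and no reset: what is moved stays moved. The work goes in short steps, Python scripts to look and compute and a tool call to move; the robot and the scene stay as the last step left them, time stands still between calls to the robot, and variables do not carry over. Pictures are saved under pics/ and viewed, at most 14 in all, crops included, and the job is handed in when it is done.

Besides the shell and the picture viewer there is one more tool, called after "Call:" as a command line: name --pt "numbers of a row" for each row, then --argument value for the rest. jog_arm: Moves the arm, as the interface text tells. Its arguments: {"type":"object","properties":{"steps":{"type":"array"},"claw":{"type":"number"},"squeeze":{"type":"number"}},"required":["steps"]}

```bash
mkdir -p pics
cat > h.py <<'E'
import numpy as np, cv2
from bench import arm, imaging, spotter
def cam(n):
    return imaging.camera(n)
def to_world(c,u,v,d):
    K=c["intrinsics"];T=np.linalg.inv(c["extrinsics"])
    p=np.array([(u-K[0,2])/K[0,0]*d,-(v-K[1,2])/K[1,1]*d,-d,1]);return (T@p)[:3]
def cloud(c):
    v,u=np.mgrid[0:384,0:512];K=c["intrinsics"];d=c["z_map"];T=np.linalg.inv(c["extrinsics"])
    p=np.stack([(u-K[0,2])/K[0,0]*d,-(v-K[1,2])/K[1,1]*d,-d,np.ones_like(d)],-1)
    P=(p@T.T)[...,:3];P[d==0]=np.nan;return P
def on_plane(c,u,v,z):
    a=to_world(c,u,v,.1);b=to_world(c,u,v,1.);return a+(b-a)*(z-a[2])/(b[2]-a[2])
def project(c,p):
    K=c["intrinsics"];q=c["extrinsics"]@np.append(p,1);return np.array([K[0,2]+K[0,0]*q[0]/-q[2],K[1,2]+K[1,1]*-q[1]/-q[2]])
def save(c,f,box=None,s=1):
    im=c["image"][...,::-1]
    if box: im=im[box[1]:box[3],box[0]:box[2]]
    cv2.imwrite("pics/"+f,cv2.resize(im,None,fx=s,fy=s,interpolation=cv2.INTER_CUBIC))
E
python3 - <<'E'
from h import *
np.set_printoptions(precision=4,suppress=True)
print(arm.state())
for n in("top","side"):
    c=cam(n);save(c,n+"0.png",s=1.5);P=cloud(c);print(n,np.linalg.inv(c["extrinsics"])[:3,3],c["intrinsics"][0])
    for l in("knob_red","knob_blue","knob_grey","spindle0","spindle1","spindle2","carriage_handle","clamp_grip","timer","jig"):
        z={"carriage_handle":.068,"clamp_grip":.066,"spindle0":.036,"spindle1":.036,"spindle2":.036}.get(l,0)
        for r in spotter.mark_of(n,l)[:4]:
            print(l,round(r["score"],2),np.round(r["xy"],1),on_plane(c,*r["xy"],z))
E
```

```text
{'time': 0.0, 'joints': array([ 1.0554,  0.3005,  1.5216, -0.    ,  1.3207, -0.0666]), 'qvel': array([-0.0006, -0.0008, -0.0017, -0.0002, -0.0017, -0.0006]), 'joint_torque': array([ -0.0012, -54.3495, -36.1794,  -0.0001,   0.0039,  -0.0001]), 'tool_pos': array([0.2385, 0.4953, 0.2307]), 'orientation': array([-0.6989, -3.0625,  0.0018]), 'contact_force': array([-0.355 ,  0.015 , -0.0189]), 'torque': array([-0.0366,  0.0077,  0.0089]), 'gripper_force': 0.0, 'finger_gap': 0.08560276703608799}
top [ 0.3492 -0.0184  1.3384] [388.7607   0.     254.4262]
knob_red 0.84 [366.8 197.8] [ 0.4786 -0.3994  0.    ]
knob_red 0.62 [351.3 228.4] [ 0.3745 -0.3409  0.    ]
knob_red 0.52 [166.3 202.4] [0.4782 0.294  0.    ]
knob_blue 0.76 [260.9 204.7] [ 0.4629 -0.0332  0.    ]
knob_grey 0.63 [353.4 230.3] [ 0.3678 -0.3478  0.    ]
knob_grey 0.56 [188.3 173.4] [0.5781 0.2174 0.    ]
spindle0 0.77 [188.6 171.2] [0.5794 0.21   0.036 ]
spindle0 0.68 [141.2 180.9] [0.5498 0.371  0.036 ]
spindle0 0.56 [164.8 174.2] [0.571  0.2909 0.036 ]
spindle1 0.77 [188.6 171.2] [0.5794 0.21   0.036 ]
spindle1 0.68 [141.2 
[... 839 characters left out ...]
53.1 156.4] [0.5619 0.2916 0.036 ]
spindle0 0.55 [266.3 161.4] [0.5827 0.2182 0.036 ]
spindle1 0.61 [241.6 152.2] [0.542  0.3572 0.036 ]
spindle1 0.6 [253.1 156.4] [0.5619 0.2916 0.036 ]
spindle1 0.55 [266.3 161.4] [0.5827 0.2182 0.036 ]
spindle2 0.61 [241.6 152.2] [0.542  0.3572 0.036 ]
spindle2 0.6 [253.1 156.4] [0.5619 0.2916 0.036 ]
spindle2 0.55 [266.3 161.4] [0.5827 0.2182 0.036 ]
carriage_handle 0.77 [227.1 150.9] [0.457  0.3035 0.068 ]
clamp_grip 0.7 [241.8 167.6] [0.4341 0.1158 0.066 ]
clamp_grip 0.68 [230.6 169.7] [0.3901 0.1114 0.066 ]
timer 0.61 [309.2 202.3] [ 0.5754 -0.1074  0.    ]
timer 0.33 [266.2 202.3] [ 0.4465 -0.051   0.    ]
jig 0.65 [239.7 168.6] [0.4972 0.2746 0.    ]
```

View pics/top0.png

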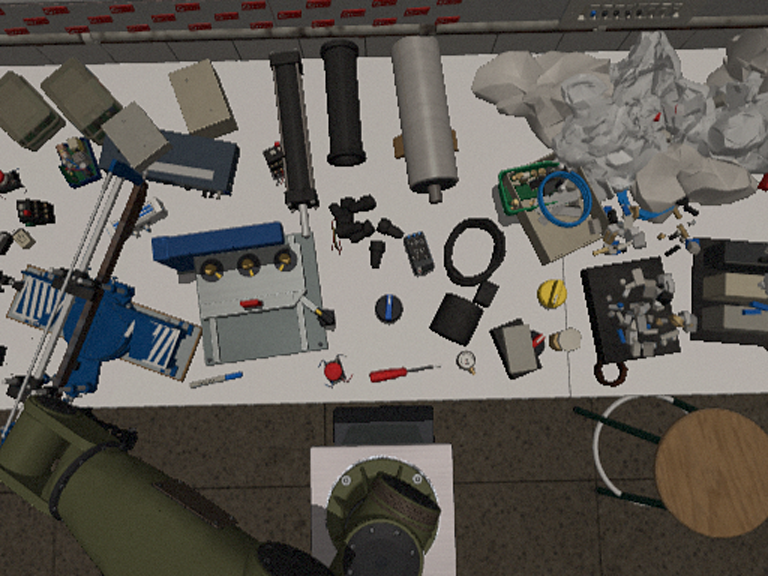

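View pics/side0.png

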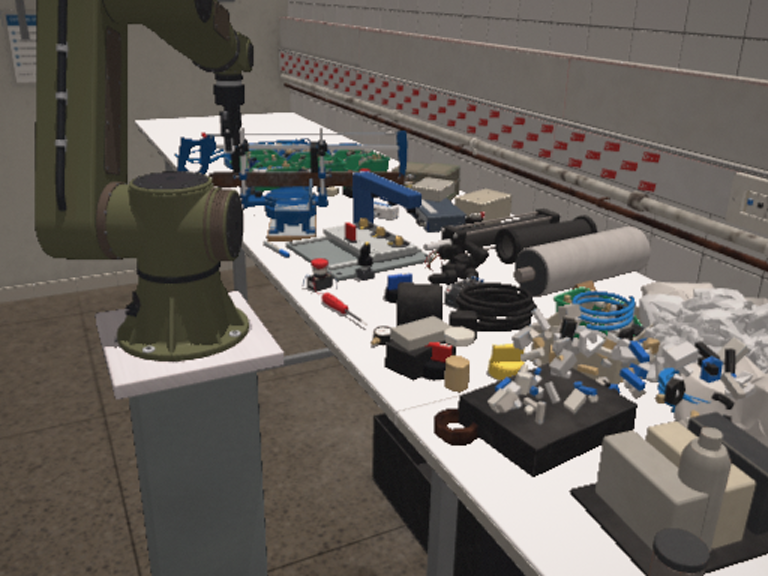

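Top view: jig at left with its three spindles at about (141..189, 175), tab at (166,202) and clamp at (215,212). The blue knob is at (259,205), the timer at (279,168), and the yellow lookalike at (367,195). Red is half hidden by a grey box at (353,228).

Run:
```python
from h import *
np.set_printoptions(precision=3,suppress=True)
a=cam("top");b=cam("side")
f=lambda c,x,y,w,h,s:cv2.resize(c["image"][y:y+h,x:x+w,::-1],(w*s,h*s),interpolation=cv2.INTER_CUBIC)
m=np.zeros((600,800,3),np.uint8)
m[:280,:400]=f(a,320,195,80,56,5);m[:280,400:]=f(b,240,205,80,56,5)
m[280:600]=f(a,100,145,200,80,4)
cv2.imwrite("pics/c1.png",m)
P=cloud(a)
for u,v in((345,230),(340,222),(357,227),(361,228),(378,226),(353,222)): print(u,v,P[v,u])
P=cloud(b)
for u,v in((270,220),(290,233),(295,235),(270,240),(300,249)): print(u,v,P[v,u])
```

```text
345 230 [ 0.368 -0.303  0.073]
340 222 [nan nan nan]
357 227 [ 0.378 -0.346  0.056]
361 228 [ 0.375 -0.368  0.024]
378 226 [ 0.378 -0.402  0.1  ]
353 222 [ 0.394 -0.33   0.071]
270 220 [ 0.328 -0.302  0.073]
290 233 [ 0.364 -0.348  0.048]
295 235 [ 0.374 -0.357  0.044]
270 240 [ 0.31  -0.339  0.035]
300 249 [ 0.358 -0.411  0.034]
```

View pics/c1.png

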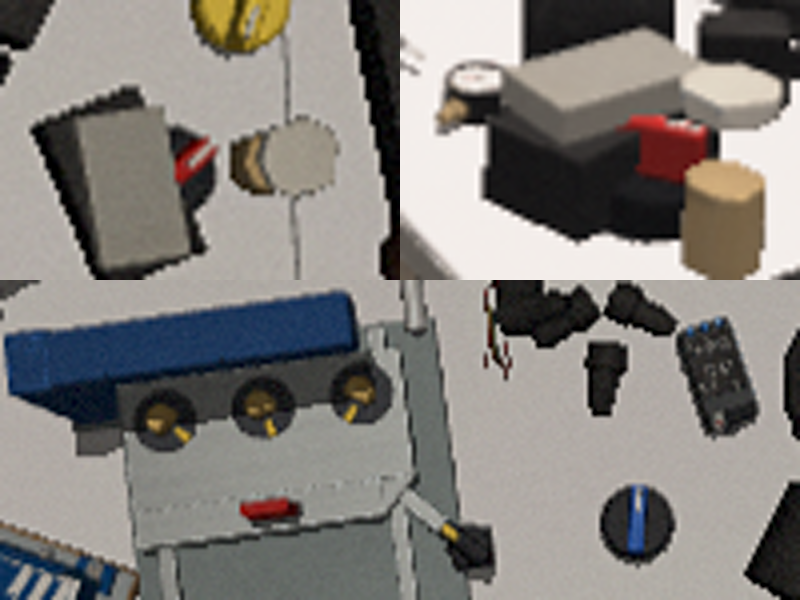

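```bash
cat >> h.py <<'E'
def yaw():
    from scipy.spatial.transform import Rotation as R
    M=R.from_rotvec(arm.state()["orientation"]).as_matrix();return M
def go(x,y,z,yawdeg):
    """row for jog to TCP x,y,z with tool y axis at yawdeg"""
    M=yaw();s=arm.state();d=M.T@(np.array([x,y,z])-s["tool_pos"])*100
    cur=np.degrees(np.arctan2(M[1,1],M[0,1]));t=cur-yawdeg
    print("now",np.round(s["tool_pos"],4),"yaw",round(cur,1),"tilt",np.round(M[2],3),"j6",round(float(s["joints"][5]),2),"t",s["time"])
    print("ROW",np.round(d,2),round((t+180)%360-180,1))
E
python3 - <<'E'
from h import *
np.set_printoptions(precision=4,suppress=True)
c=cam("top");P=cloud(c);s=cam("side");Q=cloud(s)
def blob(P,x,y,r,z0,z1):
    q=P.reshape(-1,3);q=q[(np.hypot(q[:,0]-x,q[:,1]-y)<r)&(q[:,2]>z0)&(q[:,2]<z1)]
    if len(q)<3: return len(q)
    cc=q[:,:2].mean(0);w,v=np.linalg.eigh(np.cov(q[:,:2].T));mi,ma=q.min(0),q.max(0)
    return len(q),q.mean(0),np.degrees(np.arctan2(v[1,1],v[0,1])),np.sqrt(w)
for PP in(P,Q):
    print("clamp",blob(PP,.432,.118,.04,.072,.09));print("tab",blob(PP,.466,.29,.04,.06,.09))
    print("blue",blob(PP,.463,-.033,.04,.045,.07));print("redk",blob(PP,.37,-.35,.05,.04,.06))
    print("timer",blob(PP,.58,-.1,.06,.03,.06))
for a in[(s_["xy"]) for s_ in spotter.mark_of("top","spindle0")[:3]]: print(on_plane(c,*a,.036))
go(.432,.118,.15,145.4)
E
```

```text
clamp (60, array([0.4423, 0.1149, 0.0806]), np.float64(51.19803929290793), array([0.004 , 0.0133]))
tab (55, array([0.474 , 0.2766, 0.0781]), np.float64(97.13812519017006), array([0.0038, 0.0117]))
blue (72, array([ 0.4609, -0.0261,  0.056 ]), np.float64(173.78918693452903), array([0.004, 0.016]))
redk (104, array([ 0.3676, -0.3627,  0.0519]), np.float64(142.16357815502843), array([0.0171, 0.0231]))
timer (344, array([ 0.5853, -0.0993,  0.0403]), np.float64(-157.47245724495002), array([0.0161, 0.0248]))
clamp (34, array([0.4361, 0.1094, 0.0794]), np.float64(47.7322574223825), array([0.0038, 0.0159]))
tab (46, array([0.4681, 0.2728, 0.0725]), np.float64(99.59620033895021), array([0.0034, 0.0127]))
blue (80, array([ 0.4556, -0.0293,  0.0528]), np.float64(175.71185004836704), array([0.0043, 0.0167]))
redk (272, array([ 0.3601, -0.3515,  0.0514]), np.float64(143.61137129215996), array([0.0159, 0.0213]))
timer (140, array([ 0.5742, -0.0978,  0.0414]), np.float64(-163.71874796917362), array([0.0152, 0.0278]))
[0.5666 0.2042 0.036 ]
[0.5518 0.3659 0.036 ]
[0.5728 0.2967 0.036 ]
now [0.2386 0.4955 0.2313] yaw 64.3 tilt [-0.  0. -1.] j6 -0.07 t 1.35
ROW [-33.8  -25.63   8.13] -81.1
```

Call:
jog_arm --pt "-34.7 -25.7 6 -79" --pt "-34.7 -25.7 6 -79" --pt "-34.7 -25.7 6 -79" --pt "-34.7 -25.7 6 -79" --pt "-34.7 -25.7 6 -79" --pt "-34.7 -25.7 6 -79" --pt "-34.7 -25.7 6 -79" --pt "-34.7 -25.7 6 -79" --pt "-34.7 -25.7 6 -79" --pt "-34.7 -25.7 6 -79" --pt "-34.7 -25.7 6 -79" --pt "-34.7 -25.7 6 -79" --claw -1 --squeeze 30

```text
time: 2.35
tool_pos: [0.4394, 0.1138, 0.1716]
orientation: [-1.333, 2.844, -0.0]
contact_force: [1.5, 0.3, 0.6]
finger_gap: 0.0853
gripper_force: 0.0
```

Run:
```python
from h import *
a=cam("top");b=cam("side")
f=lambda c,x,y,w,h,s:cv2.resize(c["image"][y:y+h,x:x+w,::-1],(w*s,h*s),interpolation=cv2.INTER_CUBIC)
m=np.zeros((600,800,3),np.uint8)
m[:300,:400]=f(b,180,110,100,75,4)
m[300:,:400]=f(b,120,70,200,150,2)
m[:,400:]=f(a,0,120,200,150,4)[:, 0:800:2][:600]
cv2.imwrite("pics/c2.png",m)
go(.44,.113,.051,143)
for n in("top","side"):
  for r in spotter.mark_of(n,"knob_grey"): print(n,r)
```

```text
now [0.4399 0.1126 0.1711] yaw 140.2 tilt [ 0.001 -0.    -1.   ] j6 -2.28 t 2.45
ROW [-0.05  0.02 12.01] -2.8
side {'xy': [254.0, 158.1], 'score': 0.34}
```

View pics/c2.png

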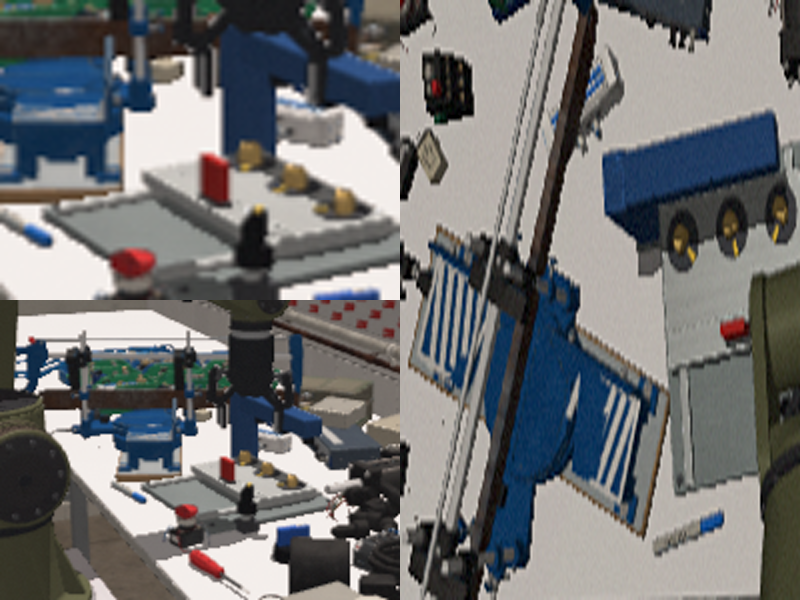

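The open gripper hovers above the clamp's bar (bar at about side px (244,166)). No grey knob on the left.

Call:
jog_arm --pt "0 0 4 -2" --pt "0 0 8 -2" --pt "0 0 12 -2" --pt "0 0 12 -2" --pt "0 0 12 -2" --pt "0 0 12 -2"

```text
time: 3.05
tool_pos: [0.4397, 0.1165, 0.0538]
orientation: [-1.375, 2.822, -0.001]
contact_force: [0.3, -0.1, 0.1]
finger_gap: 0.0856
gripper_force: 0.0
```

Call:
jog_arm --pt "0 0 0 0" --pt "0 0 0 0" --pt "0 0 0 0" --pt "0 0 0 0" --pt "0 0 0 0" --pt "0 0 0 0" --pt "0 0 0 0" --pt "0 0 0 0" --pt "0 0 0 0" --pt "0 0 0 0" --claw 1

```text
time: 3.88
tool_pos: [0.4388, 0.1157, 0.052]
orientation: [-1.376, 2.824, 0.0]
contact_force: [-3.4, 0.7, 5.6]
finger_gap: 0.0134
gripper_force: 32.6
```

Call:
jog_arm --pt "0 0 0 7" --pt "0 0 0 14" --pt "0 0 0 21" --pt "0 0 0 28" --pt "0 0 0 35" --pt "0 0 0 42" --pt "0 0 0 49" --pt "0 0 0 56" --pt "0 0 0 63" --pt "0 0 0 70" --pt "0 0 0 77" --pt "0 0 0 83"

```text
time: 4.88
tool_pos: [0.4386, 0.1167, 0.052]
orientation: [-0.85, -3.024, -0.003]
contact_force: [-4.8, 12.7, 5.9]
finger_gap: 0.0136
gripper_force: 32.5
```

Call:
jog_arm --pt "0 0 0 5" --pt "0 0 0 8" --pt "0 0 0 9" --pt "0 0 0 9"

```text
time: 5.22
tool_pos: [0.4388, 0.1167, 0.052]
orientation: [-1.076, -2.952, -0.002]
contact_force: [-3.0, 11.7, 4.5]
finger_gap: 0.013
gripper_force: 40.9
```

Call:
jog_arm --pt "0 0 0 0" --pt "0 0 0 0" --pt "0 0 0 0" --pt "0 0 -3 0" --pt "0 0 -7 0" --pt "0 0 -10 0" --pt "0 0 -10 0" --claw -1

```text
time: 5.8
tool_pos: [0.441, 0.1159, 0.1572]
orientation: [1.073, 2.945, 0.007]
contact_force: [0.9, -0.2, 0.3]
finger_gap: 0.085
gripper_force: 0.0
```

Run:
```python
from h import *
np.set_printoptions(precision=4,suppress=True)
go(.473,.277,.2,8)
b=cam("side");Q=cloud(b)
def blob(P,x,y,r,z0,z1):
    q=P.reshape(-1,3);q=q[(np.hypot(q[:,0]-x,q[:,1]-y)<r)&(q[:,2]>z0)&(q[:,2]<z1)]
    w,v=np.linalg.eigh(np.cov(q[:,:2].T));return len(q),q.mean(0),np.degrees(np.arctan2(v[1,1],v[0,1])),np.sqrt(w)
print(blob(Q,.438,.113,.04,.072,.09))
```

```text
now [0.441  0.1159 0.1572] yaw 49.9 tilt [-0.006  0.006 -1.   ] j6 -0.69 t 5.8
ROW [ 7.89 14.42 -4.23] 41.9
(52, array([0.4361, 0.1103, 0.0786]), np.float64(145.27804817235122), array([0.0041, 0.0129]))
```

Call:
jog_arm --pt "8 14.3 1 43" --pt "8 14.3 1 43" --pt "8 14.3 1 43" --pt "8 14.3 1 43" --pt "8 14.3 1 43" --pt "8 14.3 1 43" --pt "8 14.3 1 43" --pt "8 14.3 5 43" --pt "8 14.3 9 43" --pt "8 14.3 10.9 43" --pt "8 14.3 10.9 43"

```text
time: 6.77
tool_pos: [0.4668, 0.2751, 0.0372]
orientation: [-2.081, -2.349, 0.013]
contact_force: [-0.5, -0.3, 0.5]
finger_gap: 0.0855
gripper_force: 0.0
```

Call:
jog_arm --pt "0 0 0 0" --pt "0 0 0 0" --pt "0 0 0 0" --pt "0 0 0 0" --pt "0 0 0 0" --pt "0 0 0 0" --pt "0 0 0 0" --pt "0 0 0 0" --pt "0 0 0 0" --pt "0 0 0 0" --claw 1

```text
time: 7.6
tool_pos: [0.47, 0.2768, 0.0435]
orientation: [2.083, 2.351, 0.002]
contact_force: [0.5, -1.3, 7.3]
finger_gap: 0.0112
gripper_force: 32.9
```

Run:
```python
from h import *
go(.473,.277,.05,7)
```

```text
now [0.47   0.2768 0.0435] yaw 6.9 tilt [ 0.001  0.001 -1.   ] j6 0.34 t 7.6
ROW [-0.01  0.3  -0.65] -0.1
```

Call:
jog_arm --pt "0 -1.2 0 0" --pt "0 -2.4 0 0" --pt "0 -3.6 0 0" --pt "0 -4.8 0 0" --pt "0 -6 0 0" --pt "0 -7.2 0 0" --pt "0 -8.4 0 0" --pt "0 -9.6 0 0" --pt "0 -10.6 0 0" --pt "0 -11.1 0 0" --pt "0 -11.3 0 0" --pt "0 -11.3 0 0"

```text
time: 8.6
tool_pos: [0.3643, 0.2645, 0.0441]
orientation: [2.077, 2.345, 0.025]
contact_force: [61.4, 5.9, -35.8]
finger_gap: 0.0118
gripper_force: 46.1
```

Run:
```python
from h import *
np.set_printoptions(precision=4,suppress=True)
s=arm.state();print(s["tool_pos"],s["contact_force"],s["torque"],s["finger_gap"])
```

```text
[0.3643 0.2645 0.0441] [ 61.3885   5.9111 -35.8412] [ 0.7044 -8.0801 -0.0798] 0.011820720914074165
```

Call:
jog_arm --pt "0 0.3 0 0" --pt "0 0.3 0 0" --pt "0 0.3 0 0" --pt "0 0.3 0 0" --pt "0 0.3 -4 0" --pt "0 0.3 -8 0" --pt "0 0.3 -12 0" --pt "0 0.3 -16 0" --pt "0 0.3 -16 0" --claw -1

```text
time: 9.35
tool_pos: [0.3619, 0.2646, 0.2097]
orientation: [2.08, 2.35, 0.016]
contact_force: [0.7, 0.6, 0.2]
finger_gap: 0.0854
gripper_force: 0.0
```

Call:
jog_arm --pt "15 0 0 0" --pt "25 0 0 0" --pt "25 0 0 0" --pt "25 0 0 0" --pt "25 0 0 0" --pt "25 0 0 0" --pt "25 0 0 0" --pt "25 0 0 0"

```text
time: 10.02
tool_pos: [0.3288, 0.5126, 0.2012]
orientation: [2.079, 2.355, -0.003]
contact_force: [0.1, -0.4, -0.2]
finger_gap: 0.0854
gripper_force: 0.0
```

Run:
```python
from h import *
np.set_printoptions(precision=4,suppress=True)
go(.461,-.026,.15,80)
a=cam("top");b=cam("side")
save(a,"t2.png",(70,140,270,270),4)
for n,c in(("top",a),("side",b)):
  for l in("spindle0","carriage_handle","knob_blue","knob_grey","knob_red"):
    for r in spotter.mark_of(n,l):
        z=.036 if l=="spindle0" else .068 if l[0]=="c" else 0
        print(n,l,round(r["score"],2),np.round(r["xy"],1),on_plane(c,*r["xy"],z))
```

```text
now [0.3288 0.5126 0.2012] yaw 7.1 tilt [-0.002 -0.002 -1.   ] j6 0.82 t 10.0167
ROW [-55.07   6.46   5.2 ] -72.9
top spindle0 0.79 [143.7 208.6] [0.4555 0.3617 0.036 ]
top spindle0 0.65 [170. 206.] [0.4623 0.2731 0.036 ]
top spindle0 0.64 [193.6 203.8] [0.4679 0.1936 0.036 ]
top carriage_handle 0.96 [167.1 230.9] [0.3782 0.2753 0.068 ]
top knob_blue 0.55 [262.1 205.4] [ 0.4603 -0.0373  0.    ]
top knob_red 0.85 [367.3 197.5] [ 0.4796 -0.4012  0.    ]
top knob_red 0.57 [353.  227.8] [ 0.3764 -0.3469  0.    ]
side spindle0 0.58 [228.7 162.3] [0.4469 0.264  0.036 ]
side spindle0 0.48 [217.3 157. ] [0.4303 0.3385 0.036 ]
side carriage_handle 0.76 [207.5 155.8] [0.3677 0.2769 0.068 ]
side knob_blue 0.69 [268.2 199.5] [ 0.4628 -0.0335  0.    ]
side knob_red 0.82 [336.9 250.6] [ 0.4763 -0.4073  0.    ]
side knob_red 0.81 [291.4 245.5] [ 0.3794 -0.3334  0.    ]
```

View pics/t2.png

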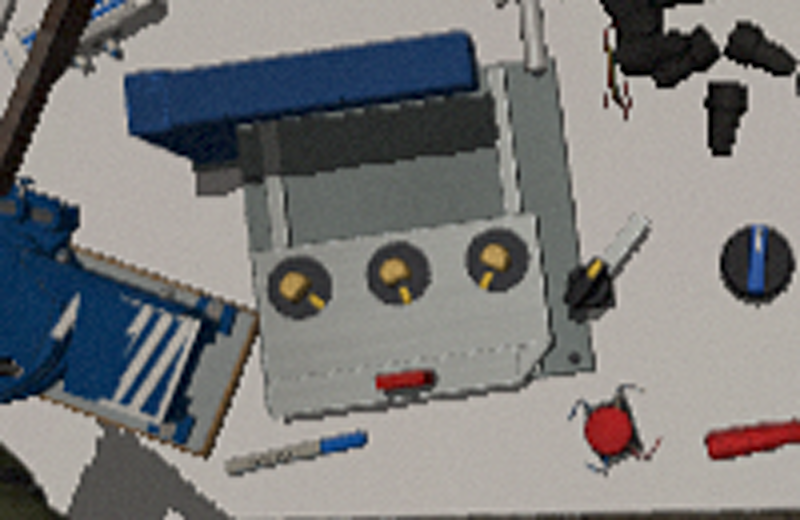

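Carriage is out and the clamp's tongue is clear. The ring centres are at about top px (144,211), (169,208) and (194,205), each with a yellow flat line, and the blue knob is at (259,205).

```bash
cat > meas.py <<'E'
from h import *
np.set_printoptions(precision=4,suppress=True)
def blob(P,x,y,r,z0,z1):
    q=P.reshape(-1,3);q=q[(np.hypot(q[:,0]-x,q[:,1]-y)<r)&(q[:,2]>z0)&(q[:,2]<z1)]
    if len(q)<4:return len(q)
    w,v=np.linalg.eigh(np.cov(q[:,:2].T));return len(q),q.mean(0),np.degrees(np.arctan2(v[1,1],v[0,1])),np.sqrt(w)
def rings(c):
    im=c["image"].astype(int);P=cloud(c);out=[]
    for x,y in((.452,.358),(.461,.273),(.467,.19)):
        u0,v0=project(c,(x,y,.036))
        v,u=np.mgrid[0:384,0:512];near=np.hypot(u-u0,v-v0)<14
        g=im.max(-1)
        yel=near&(im[...,0]-im[...,2]>60)
        dark=near&(g<95)
        W=np.array([on_plane(c,a,b,.036) for a,b in zip(u[dark|yel],v[dark|yel])])
        D=np.array([on_plane(c,a,b,.036) for a,b in zip(u[dark],v[dark])])
        (cx,cy),r=cv2.minEnclosingCircle(D[:,:2].astype(np.float32))
        sat=near&(im[...,0]>190)&(im[...,1]>130)&(im[...,2]<90)
        Y=np.array([on_plane(c,a,b,.036) for a,b in zip(u[sat],v[sat])])
        ym=Y[:,:2].mean(0) if len(Y) else np.array([np.nan]*2)
        print("ring",cx,cy,"r",r,"hull",(D.max(0)+D.min(0))[:2]/2,"n",len(D),"yel",len(Y),ym,"dir",np.degrees(np.arctan2(ym[1]-cy,ym[0]-cx)))
        out.append((cx,cy))
    o=np.array(out);d=o[0]-o[2];print("span",np.hypot(*d),"jig yaw",np.degrees(np.arctan2(d[1],d[0]))-90,"mid",o.mean(0))
E
python3 - <<'E'
from meas import *
for n in("top","side"):
    c=cam(n);P=cloud(c);print(n);rings(c)
    print("tab",blob(P,.367,.266,.035,.06,.09));print("clamp",blob(P,.44,.115,.035,.07,.09));print("blue",blob(P,.46,-.027,.04,.045,.065))
E
```

```text
top
ring 0.4572101831436157 0.3691881000995636 r 0.04117228463292122 hull [0.4593 0.3657] n 178 yel 0 [nan nan] dir nan
ring 0.4656333923339844 0.26968151330947876 r 0.038160692900419235 hull [0.4638 0.2731] n 160 yel 2 [0.4369 0.2697] dir 179.94024703517778
ring 0.4688962697982788 0.18892499804496765 r 0.047380875796079636 hull [0.4734 0.1889] n 181 yel 2 [0.4489 0.2024] dir 146.04670056964875
span 0.18064149740202545 jig yaw 3.7091773733771873 mid [0.4639 0.2759]
tab (49, array([0.3671, 0.2628, 0.0787]), np.float64(96.86714655421876), array([0.0036, 0.0118]))
clamp (65, array([0.4416, 0.1145, 0.0797]), np.float64(142.46082516505237), array([0.0043, 0.0133]))
blue (72, array([ 0.4609, -0.0261,  0.0557]), np.float64(173.7775988478721), array([0.004, 0.016]))
side
ring 0.4198121428489685 0.3128761649131775 r 0.0683867409825325 hull [0.4237 0.3204] n 31 yel 0 [nan nan] dir nan
ring 0.4881652593612671 0.28100597858428955 r 0.14680223166942596 hull [0.4892 0.281 ] n 125 yel 0 [nan nan] dir nan
ring 0.4743437170982361 0.19541513919830322 r 0.14140939712524414 hull [0.4731 0.1946] n 297 yel 0 [nan nan] dir nan
span 0.12950206620781668 jig yaw 24.90320298731075 mid [0.4608 0.2631]
tab (49, array([0.3608, 0.2603, 0.0732]), np.float64(98.82901917704157), array([0.0041, 0.0136]))
clamp (60, array([0.4372, 0.1112, 0.077 ]), np.float64(141.92188153292756), array([0.0052, 0.013 ]))
blue (82, array([ 0.4538, -0.029 ,  0.0529]), np.float64(176.02533141390882), array([0.0041, 0.0169]))
```

```bash
cat >> meas.py <<'E'
def rect(c,x0,x1,y0,y1,z,s=2000):
    """orthophoto at height z: columns grow with -y, rows with -x, s px per m"""
    w,h=int((y1-y0)*s),int((x1-x0)*s)
    i,j=np.mgrid[0:h,0:w];X=x1-i/s;Y=y1-j/s
    q=np.stack([X,Y,np.full_like(X,z),np.ones_like(X)],-1)@c["extrinsics"].T;K=c["intrinsics"]
    u=K[0,2]-K[0,0]*q[...,0]/q[...,2];v=K[1,2]+K[1,1]*q[...,1]/q[...,2]
    return cv2.remap(c["image"],u.astype(np.float32),v.astype(np.float32),cv2.INTER_CUBIC),X,Y
def ringfit(c,cen,z,rr=(.02,.022,.024),b=.055,thr=None):
    im,X,Y=rect(c,cen[0]-b,cen[0]+b,cen[1]-b,cen[1]+b,z);g=im.max(-1).astype(float);best=(-1e9,)
    for r in rr:
        for dx in np.arange(-.014,.0141,.001):
            for dy in np.arange(-.014,.0141,.001):
                d=np.hypot(X-cen[0]-dx,Y-cen[1]-dy)
                sc=np.median(g[(d>r)&(d<r+.005)])-0+g[(d>r)&(d<r+.004)].mean()-g[(d<r)&(d>r-.004)].mean()*2
                if sc>best[0]:best=(sc,cen[0]+dx,cen[1]+dy,r)
    return best
E
python3 - <<'E'
from meas import *
c=cam("top");o=[]
for cen in((.452,.358),(.461,.273),(.467,.19)):
    b=ringfit(c,cen,.036,np.arange(.018,.034,.001));print(b);o.append(b[1:3])
o=np.array(o);d=o[0]-o[2];print(np.hypot(*d),np.degrees(np.arctan2(d[1],d[0]))-90,o.mean(0))
im,_,_=rect(c,.34,.5,.14,.40,.036,3000);cv2.imwrite("pics/r1.png",im[...,::-1])
E
```

```text
(np.float64(132.46403990562067), np.float64(0.446), np.float64(0.359), np.float64(0.027000000000000007))
(np.float64(145.99385994409647), np.float64(0.456), np.float64(0.276), np.float64(0.027000000000000007))
(np.float64(153.06885875927122), np.float64(0.465), np.float64(0.19299999999999998), np.float64(0.027000000000000007))
0.16708381130438701 6.529535998847251 [0.4557 0.276 ]
```

View pics/r1.png

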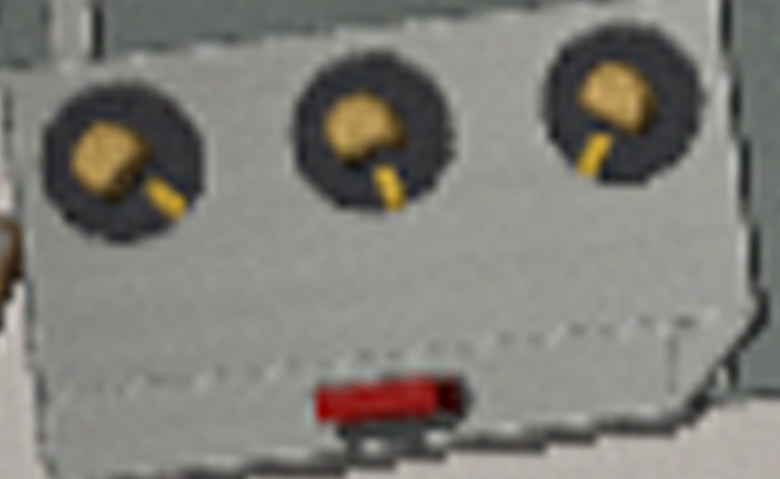

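Rectified view at 3 px/mm: ring centres are at (123,161), (373,131) and (623,104). The flats point to about -130.5°, -162.5° and +151°. Span is 167 mm (should be 168) and yaw 6.5°.

Run:
```python
from meas import *
c=cam("top")
b=ringfit(c,(.459,-.03),.026,(.030,.031,.032));print("blue",b)
P=cloud(c);q=blob(P,b[1],b[2],.04,.045,.065);print(q)
# white line
im,X,Y=rect(c,b[1]-.04,b[1]+.04,b[2]-.04,b[2]+.04,.056);m=(im.min(-1)>120)&(np.hypot(X-q[1][0],Y-q[1][1])<.027)
w=np.array([X[m].mean(),Y[m].mean()]);print("white",m.sum(),w-q[1][:2])
r=ringfit(c,(.371,-.35),.026,(.031,));print("red?",r)
bl=(im[...,2].astype(int)-im[...,0]>40);D=np.stack([X[bl|m],Y[bl|m]],1);e=np.linalg.eigh(np.cov(D.T));v=e[1][:,1];print("axis",np.degrees(np.arctan2(v[1],v[0])),D.mean(0))
go(b[1]-.003,b[2]+.001,.14,85)
```

```text
blue (np.float64(214.86242492514586), np.float64(0.458), np.float64(-0.026000000000000016), 0.032)
(71, array([ 0.4607, -0.0262,  0.056 ]), np.float64(173.5296791466535), array([0.004 , 0.0161]))
white 314 [ 0.015  -0.0007]
red? (np.float64(66.27236967399597), np.float64(0.372), np.float64(-0.34199999999999997), 0.031)
axis 174.79047202224973 [ 0.4588 -0.0257]
now [0.33   0.5114 0.2026] yaw 7.0 tilt [-0. -0. -1.] j6 0.82 t 10.8167
ROW [-54.76   5.91   6.26] -78.0
```

Call:
jog_arm --pt "-54.8 5.9 0 -77.5" --pt "-54.8 5.9 0 -77.5" --pt "-54.8 5.9 0 -77.5" --pt "-54.8 5.9 0 -77.5" --pt "-54.8 5.9 0 -77.5" --pt "-54.8 5.9 0 -77.5" --pt "-54.8 5.9 0 -77.5" --pt "-54.8 5.9 0 -77.5" --pt "-54.8 5.9 0 -77.5" --pt "-54.8 5.9 0 -77.5" --pt "-54.8 5.9 0 -77.5" --pt "-54.8 5.9 0 -77.5"

```text
time: 11.82
tool_pos: [0.4333, 0.0709, 0.203]
orientation: [0.163, 3.137, 0.0]
contact_force: [1.4, -0.6, 0.3]
finger_gap: 0.0857
gripper_force: 0.0
```

Call:
jog_arm --pt "0 0 0 0" --pt "0 0 0 0"

```text
time: 11.98
tool_pos: [0.4335, 0.071, 0.2028]
orientation: [0.177, 3.136, 0.0]
contact_force: [0.7, -0.4, -0.7]
finger_gap: 0.0851
gripper_force: 0.0
```

Run:
```python
from h import *
go(.456,-.025,.031,84.5)
```

```text
now [0.4335 0.071  0.2028] yaw 83.5 tilt [-0.  0. -1.] j6 -1.38 t 11.9833
ROW [-3.31 -9.29 17.18] -1.0
```

Call:
jog_arm --pt "-3.3 -9.3 4 -1" --pt "-3.3 -9.3 8 -1" --pt "-3.3 -9.3 10 -1" --pt "-3.3 -9.3 13 -1" --pt "-3.3 -9.3 16 -1" --pt "-3.3 -9.3 17.1 -1" --pt "-3.3 -9.3 17.1 -1" --pt "-3.3 -9.3 17.1 -1"

```text
time: 12.65
tool_pos: [0.456, -0.0228, 0.0318]
orientation: [-0.144, -3.138, -0.0]
contact_force: [0.9, 0.1, 0.9]
finger_gap: 0.0855
gripper_force: 0.0
```

Call:
jog_arm --pt "0 0 0 0" --pt "0 0 0 0" --pt "0 0 0 0" --pt "0 0 0 0" --pt "0 0 0 0" --pt "0 0 0 0" --pt "0 0 0 0" --pt "0 0 0 0" --pt "0 0 0 0" --claw 1

```text
time: 13.4
tool_pos: [0.4561, -0.0236, 0.032]
orientation: [0.144, 3.138, 0.0]
contact_force: [-1.8, 0.0, 6.0]
finger_gap: 0.0132
gripper_force: 35.8
```

Run:
```python
from meas import *
go(.456,-.025,.031,84.5)
for n in("top","side"):
    c=cam(n);print(blob(cloud(c),.459,-.027,.045,.005,.024))
```

```text
now [ 0.4561 -0.0236  0.032 ] yaw 84.7 tilt [-0.  0. -1.] j6 -1.61 t 13.4
ROW [-0.01 -0.14  0.1 ] 0.2
0
(50, array([ 0.431 , -0.0356,  0.0146]), np.float64(108.21814907660465), array([0.0037, 0.0113]))
```

Call:
jog_arm --pt "0 0 -4 0" --pt "0 0 -8 0" --pt "0 0 -12 0" --pt "0 2 -14.5 7" --pt "3.06 29.9 -14.5 100" --pt "3.06 29.9 -14.5 100" --pt "3.06 29.9 -14.5 100" --pt "3.06 29.9 -14.5 100" --pt "3.06 29.9 -14.5 100" --pt "3.06 29.9 -14.5 100" --pt "3.06 29.9 -14.5 100" --pt "3.06 29.9 -14.5 100" --squeeze 50

```text
time: 14.5
tool_pos: [0.4522, 0.2796, 0.1764]
orientation: [-1.649, -2.674, 0.0]
contact_force: [0.9, -0.2, -1.3]
finger_gap: 0.0132
gripper_force: 49.4
```

Run:
```python
from h import *
go(.4533,.277,.12,-72.5)
```

```text
now [0.4522 0.2796 0.1764] yaw 26.7 tilt [ 0. -0. -1.] j6 0.02 t 14.5
ROW [-0.28 -0.02  5.64] 99.2
```

Call:
jog_arm --pt "0 0 0 99" --pt "0 0 0 99" --pt "0 0 0 99" --pt "0 0 0 99" --pt "0 0 0 99" --pt "0 0 0 99" --pt "0 0 0 99" --pt "0 0 0 99" --pt "0 0 0 99" --pt "0 0 0 99" --pt "0 0 0 99" --pt "0 0 0 99"

```text
time: 15.5
tool_pos: [0.4528, 0.2768, 0.1763]
orientation: [3.03, 0.829, -0.001]
contact_force: [0.1, -0.6, -1.1]
finger_gap: 0.0128
gripper_force: 49.4
```

Run:
```python
from h import *
go(.4533,.277,.12,-72.5)
```

```text
now [0.4528 0.2768 0.1763] yaw -59.4 tilt [-0.001 -0.    -1.   ] j6 1.52 t 15.5
ROW [0.06 0.01 5.63] 13.1
```

Call:
jog_arm --pt "0 0 3 13" --pt "0 0 6 13" --pt "0 0 8 13" --pt "0 0 8 13" --pt "0 0 8 13"

```text
time: 15.92
tool_pos: [0.4526, 0.2767, 0.0964]
orientation: [3.102, 0.492, -0.003]
contact_force: [0.1, 0.3, -1.1]
finger_gap: 0.0129
gripper_force: 49.4
```

Run:
```python
from h import *
go(.4533,.277,.068,-72.5)
b=cam("side");a=cam("top")
f=lambda c,x,y,w,h,s:cv2.resize(c["image"][y:y+h,x:x+w,::-1],(w*s,h*s),interpolation=cv2.INTER_CUBIC)
cv2.imwrite("pics/c3.png",np.hstack([f(b,195,120,66,75,6),f(a,135,170,66,75,6)]))
```

```text
now [0.4526 0.2767 0.0964] yaw -72.0 tilt [-0.002  0.    -1.   ] j6 1.74 t 15.9167
ROW [ 0.08 -0.01  2.84] 0.5
```

View pics/c3.png

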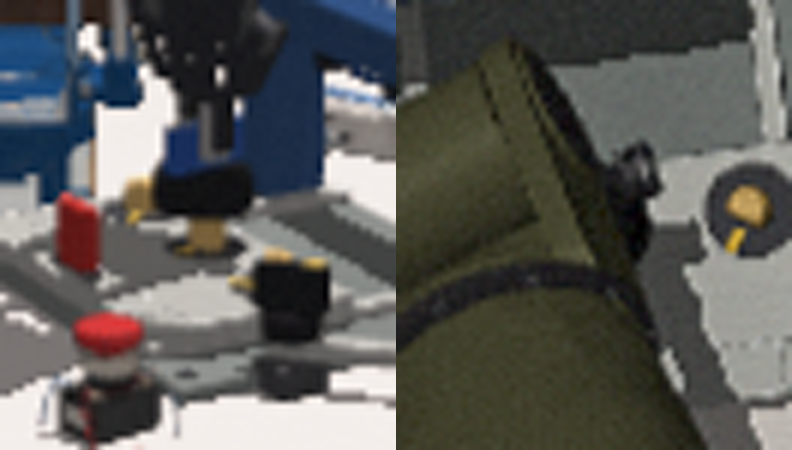

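The side view shows the knob hovering directly over the middle spindle at about (230,155).

Call:
jog_arm --pt "0.05 0 0.5 0.5" --pt "0.05 0 1 0.5" --pt "0.05 0 1.3 0.5" --pt "0.05 0 1.3 0.5" --pt "0.05 0 1.3 0.5"

```text
time: 16.43
tool_pos: [0.4535, 0.2771, 0.0837]
orientation: [-3.105, -0.477, -0.0]
contact_force: [0.3, -0.6, -1.6]
finger_gap: 0.0129
gripper_force: 49.6
```

Call:
jog_arm --pt "0 0 0.4 0" --pt "0 0 0.8 0" --pt "0 0 1.2 0" --pt "0 0 1.5 0" --pt "0 0 1.5 0" --pt "0 0 1.5 0"

```text
time: 16.93
tool_pos: [0.4538, 0.2772, 0.0683]
orientation: [-3.105, -0.477, -0.001]
contact_force: [6.1, 2.3, -5.6]
finger_gap: 0.0129
gripper_force: 48.9
```

Call:
jog_arm --pt "0 0 0 0" --pt "0 0 0 0" --pt "0 0 0 0" --pt "0 0 0 0" --pt "0 0 0 0" --pt "0 0 -4 0" --pt "0 0 -8 0" --pt "0 0 -12 0" --pt "0 0 -14 0" --claw 0

```text
time: 17.68
tool_pos: [0.4541, 0.2775, 0.2136]
orientation: [-3.103, -0.477, -0.008]
contact_force: [1.0, -0.1, 0.6]
finger_gap: 0.0428
gripper_force: 0.0
```

Run:
```python
from h import *
go(.3,-.1,.25,36)
```

```text
now [0.4541 0.2775 0.2136] yaw -72.5 tilt [ 0.005 -0.001 -1.   ] j6 1.75 t 17.6833
ROW [-26.02  31.37  -3.81] -108.5
```

Call:
jog_arm --pt "-26 31.4 -3.8 -108" --pt "-26 31.4 -3.8 -108" --pt "-26 31.4 -3.8 -108" --pt "-26 31.4 -3.8 -108" --pt "-26 31.4 -3.8 -108" --pt "-26 31.4 -3.8 -108" --pt "-26 31.4 -3.8 -108" --pt "-26 31.4 -3.8 -108" --pt "-26 31.4 -3.8 -108" --pt "-26 31.4 -3.8 -108" --pt "-26 31.4 -3.8 -108" --pt "-26 31.4 -3.8 -108"

```text
time: 18.68
tool_pos: [0.2991, -0.1012, 0.247]
orientation: [2.203, 2.239, 0.0]
contact_force: [0.7, 0.5, 0.4]
finger_gap: 0.0425
gripper_force: 0.0
```

Run:
```python
from meas import *
go(.3,-.1,.25,36)
a=cam("top");b=cam("side")
P=cloud(a);print("blueseat",blob(P,.456,.276,.04,.085,.1));Q=cloud(b);print("blueseat",blob(Q,.456,.276,.04,.085,.1))
print("clamp",blob(P,.44,.115,.035,.07,.09))
f=lambda c,x,y,w,h,s:cv2.resize(c["image"][y:y+h,x:x+w,::-1],(w*s,h*s),interpolation=cv2.INTER_CUBIC)
m=np.zeros((600,800,3),np.uint8)
m[:300,:400]=f(a,325,200,50,38,8)[:300];m[:300,400:]=f(b,255,205,66,50,6)[:300,:396].copy() if 0 else cv2.resize(b["image"][205:255,253:320,::-1],(400,300),interpolation=cv2.INTER_CUBIC)
m[300:,:]=cv2.resize(a["image"][160:235,110:310,::-1],(800,300),interpolation=cv2.INTER_CUBIC)
cv2.imwrite("pics/c4.png",m)
# heights of the red pile
for v in range(214,244,3): print(v,[ "%.3f"%P[v,u,2] for u in range(328,368,3)])
```

```text
now [ 0.2991 -0.1012  0.247 ] yaw 0.9 tilt [-0.001  0.001 -1.   ] j6 -0.46 t 18.6833
ROW [ 0.12  0.09 -0.3 ] -35.1
blueseat (78, array([0.4546, 0.2741, 0.091 ]), np.float64(-162.78103002767148), array([0.0042, 0.0162]))
blueseat (41, array([0.4492, 0.2717, 0.0911]), np.float64(-162.39192469967713), array([0.0046, 0.0174]))
clamp (63, array([0.4417, 0.1146, 0.0805]), np.float64(142.4643956936145), array([0.0041, 0.0131]))
214 ['-0.004', '-0.000', '0.003', '0.004', '0.043', '0.055', '0.051', '-0.004', '-0.001', '0.002', '-0.003', '-0.003', '-0.007', '0.002']
217 ['0.007', '0.002', '0.050', '0.052', '0.056', '0.071', '0.075', '0.073', '0.070', '0.005', '-0.003', '0.005', '0.000', '-0.001']
220 ['0.041', '0.047', '0.060', '0.076', '0.072', '0.075', '0.074', '0.068', '0.071', '0.021', '0.001', '0.006', '0.004', '-0.001']
223 ['0.019', '0.047', '0.050', '0.071', '0.067', '0.072', '0.071', '0.073', '0.073', '0.030', '0.045', '0.055', '-0.002', '0.019']
226 ['-0.000', '0.054', '0.055', '0.073', '0.072', '0.073', '0.074', '0.077', '0.072', '0.049', '0.054', '0.056', '-0.001', '0.030']
229 ['-0.003', '0.028', '0.052', '0.077', '0.071', '0.073', '0.073', '0.070', '0.071', '0.054', '0.058', '0.026', '0.003', '0.027']
232 ['-0.003', '0.005', '0.048', '0.068', '0.075', '0.071', '0.072', '0.072', '0.071', '0.070', '0.028', '0.024', '-0.002', '0.001']
235 ['0.003', '0.002', '0.035', '0.062', '0.072', '0.075', '0.070', '0.070', '0.073', '0.076', '0.030', '-0.001', '-0.001', '0.001']
238 ['-0.002', '-0.001', '0.023', '0.056', '0.073', '0.075', '0.072', '0.073', '0.071', '0.074', '0.051', '0.001', '-0.001', '-0.002']
241 ['-0.002', '-0.002', '-0.003', '0.044', '0.075', '0.066', '0.073', '0.075', '0.076', '0.071', '0.053', '0.004', '-0.000', '-0.001']
```

View pics/c4.png

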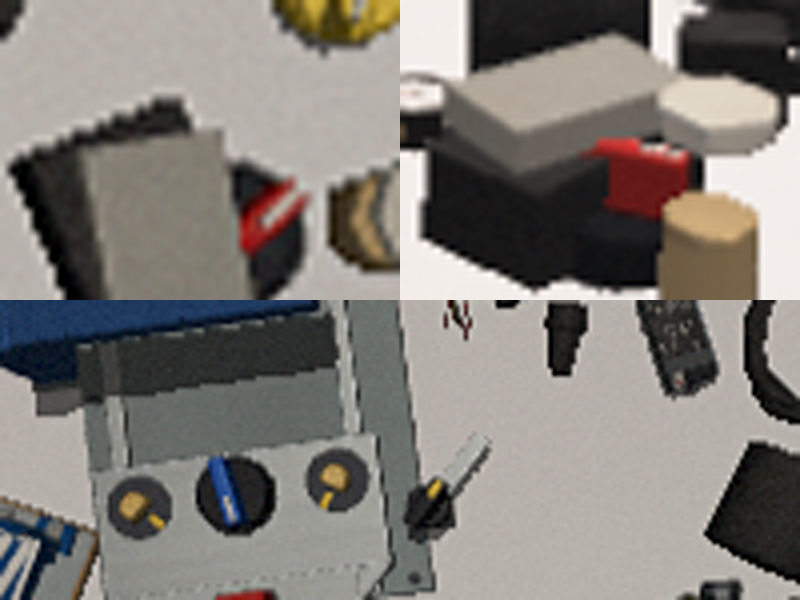

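Blue is seated and upright (bar top at 91 mm). The red knob peeks out from under a grey slab (side px ~(290,240)). I'll map that pile from both depth clouds before grasping.

Run:
```python
from meas import *
a=cam("top");b=cam("side")
W=800;H=600;m=np.full((H,W,3),255,np.uint8)
x0,x1,y0,y1=.29,.44,-.43,-.25;s=4000
def col(z): return tuple(int(t) for t in cv2.applyColorMap(np.uint8([[np.clip(z/.08,0,1)*255]]),cv2.COLORMAP_JET)[0,0])
for c,sh in((a,0),(b,1)):
    P=cloud(c).reshape(-1,3);off=np.array([-.002,0]) if sh==0 else np.array([.003,.004])
    I=c["image"].reshape(-1,3)
    for p,i in zip(P,I):
        if not(x0<p[0]<x1 and y0<p[1]<y1) or p[2]<.008: continue
        x,y=p[:2]+off;pt=(int((y1-y)*s),int((x1-x)*s))
        k=(0,0,0) if int(i[0])-i[1]>60 else col(p[2])
        (cv2.circle(m,pt,3,k,-1) if sh==0 else cv2.rectangle(m,pt,(pt[0]+5,pt[1]+5),k,1))
cv2.putText(m,"red=80mm yellow~50 green~40 blue<20; o top, sq side; black=red px; 4px/mm",(5,590),0,.5,(0,0,0))
cv2.imwrite("pics/map.png",m)
```

```text
<stdin>:12: RuntimeWarning: overflow encountered in scalar subtract
```

View pics/map.png

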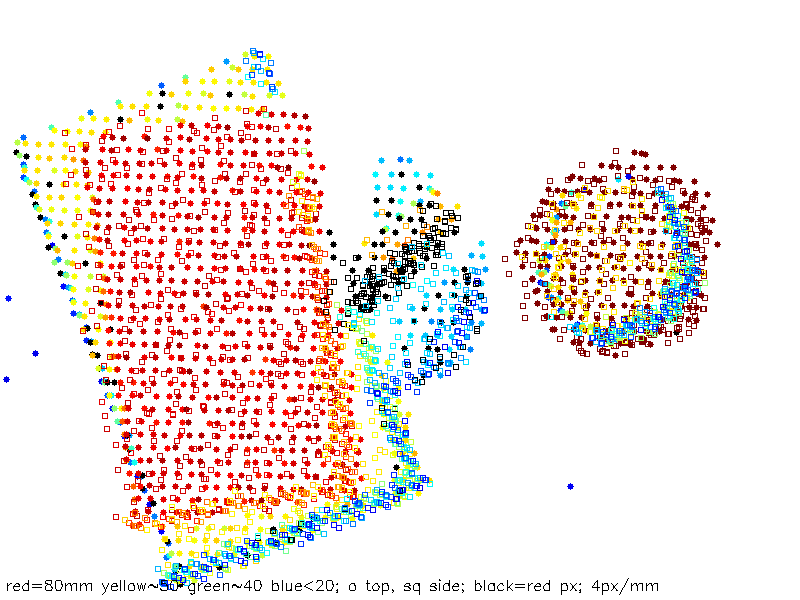

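Map (4 px/mm): the red knob's centre is near (363,283), i.e. (0.369,-0.341), with its bar at about -53°. The dark block overlaps the knob's footprint, so it may be non-solid. I'll fit the bar and then probe gently from above.

Run:
```python
from meas import *
c=cam("top")
im,X,Y=rect(c,.33,.42,-.40,-.31,.056);I=im.astype(int)
m=(I[...,0]-I[...,1]>50)
n,l,st,ce=cv2.connectedComponentsWithStats(m.astype(np.uint8));k=1+np.argmax(st[1:,4]);m=l==k
wh=(I.min(-1)>110)&(cv2.dilate(m.astype(np.uint8),np.ones((9,9)))>0)
D=np.stack([X[m],Y[m]],1);e=np.linalg.eigh(np.cov(D.T));v=e[1][:,1];v=v*np.sign(v[0])
t=(D-D.mean(0))@v
print("ang",np.degrees(np.arctan2(v[1],v[0])),D.mean(0),"tip",D.mean(0)+v*t.max(),"centre",D.mean(0)+v*(t.max()-.028))
a,b=project(c,(.369,-.341,.05));print(cv2.minAreaRect(D.astype(np.float32)*1000))
go(.369,-.342,.15,36.5)
```

```text
ang -43.98522237884339 [ 0.3784 -0.3492] tip [ 0.3916 -0.362 ] centre [ 0.3715 -0.3425]
((379.1250305175781, -349.875), (15.909902572631836, 34.64822769165039), 45.0)
now [ 0.3002 -0.0992  0.2466] yaw 0.5 tilt [ 0.  0. -1.] j6 -0.44 t 18.9333
ROW [-24.34   6.64   9.65] -36.0
```

Call:
jog_arm --pt "-24.3 6.6 5 -41" --pt "-24.3 6.6 5 -41" --pt "-24.3 6.6 5 -41" --pt "-24.3 6.6 5 -41" --pt "-24.3 6.6 5 -41" --pt "-24.3 6.6 5 -41" --pt "-24.3 6.6 9 -41" --pt "-24.3 6.6 12 -41" --pt "-24.3 6.6 15 -41" --pt "-24.3 6.6 15.5 -41" --pt "-24.3 6.6 15.5 -41"

```text
time: 19.85
tool_pos: [0.3695, -0.3403, 0.0903]
orientation: [-1.283, -2.864, -0.002]
contact_force: [0.2, 0.1, 0.8]
finger_gap: 0.0426
gripper_force: 0.0
```

Call:
jog_arm --pt "0 0 0.4 0" --pt "0 0 0.8 0" --pt "0 0 1.2 0" --pt "0 0 1.5 0" --pt "0 0 1.8 0" --pt "0 0 2.0 0" --pt "0 0 2.0 0"

```text
time: 20.43
tool_pos: [0.3692, -0.3416, 0.0713]
orientation: [-1.284, -2.867, -0.0]
contact_force: [0.8, 0.3, -0.5]
finger_gap: 0.0426
gripper_force: 0.0
```

Call:
jog_arm --pt "0 0 0.3 0" --pt "0 0 0.6 0" --pt "0 0 0.8 0" --pt "0 0 0.8 0"

```text
time: 20.77
tool_pos: [0.3692, -0.3415, 0.0631]
orientation: [-1.284, -2.867, -0.0]
contact_force: [0.9, 0.0, 0.0]
finger_gap: 0.0426
gripper_force: 0.0
```

Call:
jog_arm --pt "0 0 0.3 0" --pt "0 0 0.6 0" --pt "0 0 0.8 0" --pt "0 0 0.8 0"

```text
time: 21.1
tool_pos: [0.3691, -0.3415, 0.0551]
orientation: [-1.284, -2.867, -0.0]
contact_force: [0.4, -1.3, -0.7]
finger_gap: 0.0423
gripper_force: 0.0
```

No contact although a finger is well inside the slab's outline, so the clutter isn't solid. Continuing down.

Call:
jog_arm --pt "0 0 0.6 0" --pt "0 0 1.2 0" --pt "0 0 1.8 0" --pt "0 0 2.3 0" --pt "0 0 2.3 0" --pt "0 0 2.3 0"

```text
time: 21.6
tool_pos: [0.3692, -0.3416, 0.0322]
orientation: [-1.284, -2.867, -0.0]
contact_force: [0.1, -0.5, -0.7]
finger_gap: 0.0428
gripper_force: 0.0
```

Call:
jog_arm --pt "0 0 0 0" --pt "0 0 0 0" --pt "0 0 0 0" --pt "0 0 0 0" --pt "0 0 0 0" --pt "0 0 0 0" --pt "0 0 0 0" --pt "0 0 0 0" --pt "0 0 0 0" --claw 1

```text
time: 22.35
tool_pos: [0.3695, -0.3419, 0.0329]
orientation: [1.284, 2.867, -0.0]
contact_force: [-1.4, 0.8, 6.2]
finger_gap: 0.013
gripper_force: 49.7
```

Run:
```python
from h import *
go(.369,-.341,.15,36.5)
b=cam("side")
cv2.imwrite("pics/c5.png",cv2.resize(b["image"][150:270,230:350,::-1],(600,600),interpolation=cv2.INTER_CUBIC))
```

```text
now [ 0.3695 -0.3419  0.0329] yaw 41.8 tilt [-0.001  0.    -1.   ] j6 -1.55 t 22.35
ROW [  0.09   0.02 -11.71] 5.3
```

View pics/c5.png

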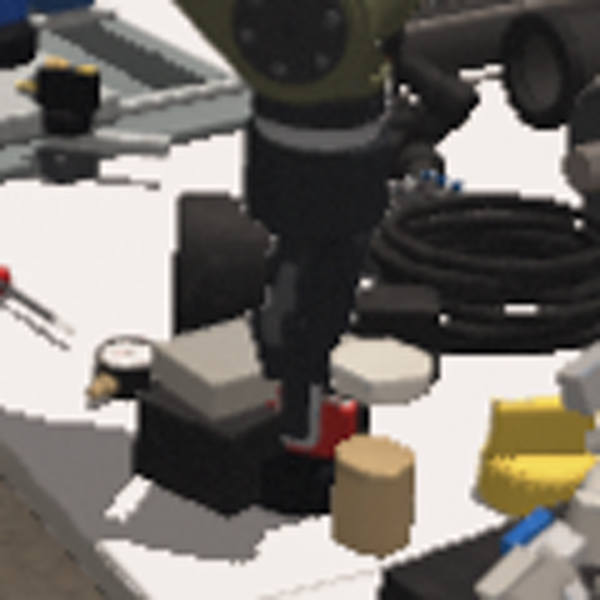

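Call:
jog_arm --pt "0 0 -4 0" --pt "0 0 -8 0" --pt "0 0 -12 0" --pt "0 0 -15 0" --pt "47.4 52.4 -15 82" --pt "47.4 52.4 -15 82" --pt "47.4 52.4 -15 82" --pt "47.4 52.4 -15 82" --pt "47.4 52.4 -15 82" --pt "47.4 52.4 -15 82" --pt "47.4 52.4 -15 82" --pt "47.4 52.4 -15 82"

```text
time: 23.4
tool_pos: [0.4013, -0.0516, 0.1825]
orientation: [-2.377, -2.054, 0.0]
contact_force: [1.0, -1.0, -1.5]
finger_gap: 0.0131
gripper_force: 49.4
```

Run:
```python
from meas import *
go(.4443,.3605,.17,-40.5)
a=cam("top")
for n in ["top","side"]:
  c=cam(n)
  for l in ("knob_red","knob_blue","knob_grey"):
    for r in spotter.mark_of(n,l): print(n,l,round(r["score"],2),np.round(r["xy"]),on_plane(c,*r["xy"],0))
P=cloud(a);print("blueseat",blob(P,.456,.276,.04,.085,.1))
```

```text
now [ 0.4013 -0.0516  0.1825] yaw -8.3 tilt [ 0.    -0.001 -1.   ] j6 -0.07 t 23.4
ROW [41.4  -1.73  1.25] 32.2
top knob_red 0.55 [366. 198.] [ 0.4772 -0.3983  0.    ]
top knob_blue 0.67 [170. 207.] [0.4616 0.2825 0.    ]
side knob_red 0.71 [254. 156.] [0.6154 0.3939 0.    ]
side knob_red 0.63 [338. 250.] [ 0.4817 -0.4056  0.    ]
side knob_blue 0.51 [228. 164.] [0.4781 0.3469 0.    ]
blueseat (78, array([0.4541, 0.2739, 0.0923]), np.float64(-162.82470877086106), array([0.0042, 0.016 ]))
```

Call:
jog_arm --pt "41.4 -1.7 0 32" --pt "41.4 -1.7 0 32" --pt "41.4 -1.7 0 32" --pt "41.4 -1.7 0 32" --pt "41.4 -1.7 0 32" --pt "41.4 -1.7 0 32" --pt "41.4 -1.7 0 32" --pt "41.4 -1.7 0 32" --pt "41.4 -1.7 0 32" --pt "41.4 -1.7 0 32" --pt "41.4 -1.7 0 32" --pt "41.4 -1.7 0 32"

```text
time: 24.85
tool_pos: [0.443, 0.3632, 0.1819]
orientation: [-2.845, -1.33, 0.0]
contact_force: [-0.5, -0.2, -2.3]
finger_gap: 0.0135
gripper_force: 49.5
```

Run:
```python
from h import *
go(.4440,.3600,.097,-40.5)
```

```text
now [0.443  0.3632 0.1819] yaw -39.9 tilt [ 0.    -0.001 -1.   ] j6 1.32 t 24.85
ROW [-0.18  0.29  8.49] 0.6
```

Call:
jog_arm --pt "0 0 3 0.5" --pt "0 0 6 0.5" --pt "0 0 8.3 0.5" --pt "0 0 8.3 0.5" --pt "0 0 8.3 0.5"

```text
time: 25.27
tool_pos: [0.4432, 0.3582, 0.0993]
orientation: [2.854, 1.313, -0.003]
contact_force: [0.4, -0.1, -0.6]
finger_gap: 0.0132
gripper_force: 49.3
```

Run:
```python
from h import *
go(.4440,.3602,.084,-40.5)
```

```text
now [0.4432 0.3582 0.0993] yaw -40.6 tilt [-0.002 -0.    -1.   ] j6 1.32 t 25.2667
ROW [ 0.21 -0.07  1.53] -0.1
```

Call:
jog_arm --pt "0.2 -0.1 0 0" --pt "0.2 -0.1 0.5 0" --pt "0.2 -0.1 1 0" --pt "0.2 -0.1 1.4 0" --pt "0.2 -0.1 1.4 0" --pt "0.2 -0.1 1.4 0"

```text
time: 25.77
tool_pos: [0.4434, 0.361, 0.0856]
orientation: [2.854, 1.314, -0.001]
contact_force: [-0.8, 0.0, -1.9]
finger_gap: 0.0133
gripper_force: 49.4
```

Call:
jog_arm --pt "0 0 0.4 0" --pt "0 0 0.8 0" --pt "0 0 1.2 0" --pt "0 0 1.6 0" --pt "0 0 1.6 0" --pt "0 0 1.6 0"

```text
time: 26.27
tool_pos: [0.4434, 0.361, 0.0694]
orientation: [2.854, 1.314, -0.001]
contact_force: [-0.5, 0.4, -1.0]
finger_gap: 0.0129
gripper_force: 49.4
```

Call:
jog_arm --pt "0 0 0 0" --pt "0 0 0 0" --pt "0 0 0 0" --pt "0 0 0 0" --pt "0 0 0 0" --pt "0 0 -4 0" --pt "0 0 -8 0" --pt "0 0 -12 0" --pt "0 0 -14 0" --claw 0

```text
time: 27.02
tool_pos: [0.4443, 0.3617, 0.2149]
orientation: [-2.853, -1.314, -0.009]
contact_force: [-0.0, 0.2, 0.2]
finger_gap: 0.0427
gripper_force: 0.0
```

Call:
jog_arm --pt "15 0 0 0" --pt "15 0 0 0" --pt "15 0 0 0" --pt "15 0 0 0" --pt "15 0 0 0"

```text
time: 27.43
tool_pos: [0.5424, 0.4774, 0.207]
orientation: [2.853, 1.315, -0.003]
contact_force: [0.2, 0.2, 0.1]
finger_gap: 0.0424
gripper_force: 0.0
```

Run:
```python
from meas import *
go(.364,.2645,.15,6.5)
a=cam("top");b=cam("side")
for c in(a,b):
    P=cloud(c)
    print("blue",blob(P,.454,.276,.04,.084,.1));print("red",blob(P,.444,.36,.04,.084,.1));print("tab",blob(P,.366,.264,.03,.065,.09))
m=np.zeros((600,800,3),np.uint8)
m[:300]=cv2.resize(a["image"][165:240,100:300,::-1],(800,300),interpolation=cv2.INTER_CUBIC)
m[300:,:400]=cv2.resize(b["image"][125:200,180:280,::-1],(400,300),interpolation=cv2.INTER_CUBIC)
m[300:,400:]=cv2.resize(a["image"][190:265,320:420,::-1],(400,300),interpolation=cv2.INTER_CUBIC)
cv2.imwrite("pics/c6.png",m)
for n in("top","side"):
    for r in spotter.mark_of(n,"knob_grey"): print(n,r)
```

```text
now [0.5424 0.4774 0.207 ] yaw -40.5 tilt [-0.002 -0.    -1.   ] j6 1.38 t 27.4333
ROW [-27.77   0.26   5.75] -47.0
blue (79, array([0.454 , 0.2738, 0.0917]), np.float64(-162.496626674298), array([0.0043, 0.0161]))
red (79, array([0.4463, 0.3586, 0.0917]), np.float64(50.059793197111055), array([0.0041, 0.0165]))
tab (49, array([0.3671, 0.2628, 0.0786]), np.float64(97.29646026318723), array([0.0035, 0.0119]))
blue (48, array([0.4488, 0.2711, 0.0903]), np.float64(-160.63688227815717), array([0.0046, 0.0184]))
red (30, array([0.4411, 0.3549, 0.0915]), np.float64(48.793963933045035), array([0.0045, 0.0188]))
tab (42, array([0.361 , 0.2609, 0.0751]), np.float64(100.21976264570392), array([0.0037, 0.0134]))
top {'xy': [190.8, 202.5], 'score': 0.3}
side {'xy': [309.5, 203.8], 'score': 0.51}
```

View pics/c6.png

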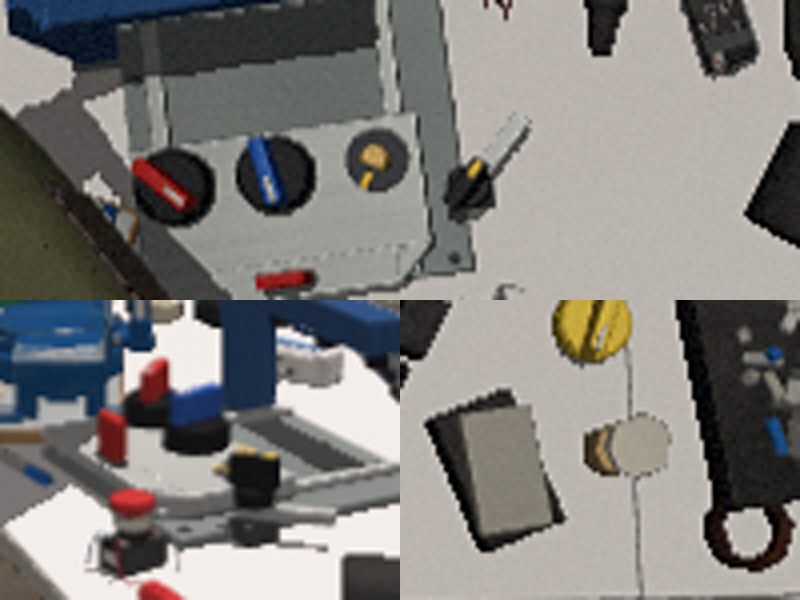

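Red and blue are both seated (tops at 92 mm), pointers on the flats. I'll check the unviewed clutter for a grey knob before closing up.

Run:
```python
from meas import *
a=cam("top");b=cam("side")
m=np.zeros((600,800,3),np.uint8)
m[:,:400]=cv2.resize(a["image"][105:265,375:482,::-1],(400,600),interpolation=cv2.INTER_CUBIC)
m[:300,400:]=cv2.resize(b["image"][180:300,330:490,::-1],(400,300),interpolation=cv2.INTER_CUBIC)
m[300:,400:]=cv2.resize(a["image"][100:220,210:370,::-1],(400,300),interpolation=cv2.INTER_CUBIC)
cv2.imwrite("pics/c7.png",m)
```

```text
(no output)
```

View pics/c7.png

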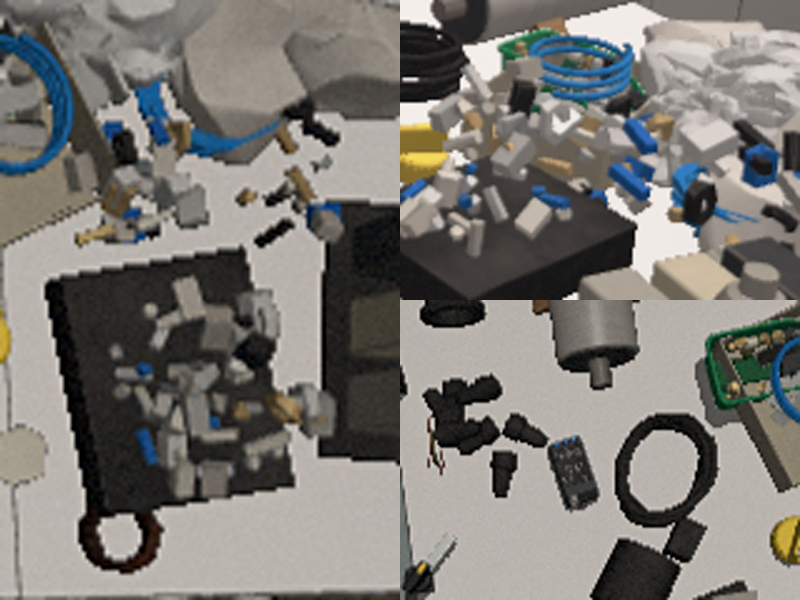

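No grey knob anywhere in reach, so two knobs are all. Now to push home with the tab.

Call:
jog_arm --pt "-27.8 0.3 0 -47" --pt "-27.8 0.3 0 -47" --pt "-27.8 0.3 0 -47" --pt "-27.8 0.3 0 -47" --pt "-27.8 0.3 0 -47" --pt "-27.8 0.3 0 -47" --pt "-27.8 0.3 0 -47" --pt "-27.8 0.3 3 -47" --pt "-27.8 0.3 6 -47" --pt "-27.8 0.3 6 -47"

```text
time: 28.57
tool_pos: [0.3603, 0.2602, 0.1466]
orientation: [-2.093, -2.341, 0.007]
contact_force: [-0.7, -0.3, -0.2]
finger_gap: 0.0429
gripper_force: 0.0
```

Run:
```python
from h import *
go(.364,.2645,.046,6.5)
```

```text
now [0.3603 0.2602 0.1466] yaw 6.4 tilt [-0.002 -0.004 -1.   ] j6 0.43 t 28.5667
ROW [ 0.41  0.46 10.06] -0.1
```

Call:
jog_arm --pt "0.1 0.1 3 0" --pt "0.1 0.1 6 0" --pt "0.1 0.1 8 0" --pt "0.1 0.1 10 0" --pt "0.1 0.1 10 0" --pt "0.1 0.1 10 0"

```text
time: 29.07
tool_pos: [0.3636, 0.2631, 0.0507]
orientation: [-2.093, -2.343, 0.001]
contact_force: [-0.2, 0.3, 0.2]
finger_gap: 0.0428
gripper_force: 0.0
```

Call:
jog_arm --pt "0 0 0 0" --pt "0 0 0 0" --pt "0 0 0 0" --pt "0 0 0 0" --pt "0 0 0 0" --pt "0 0 0 0" --pt "0 0 0 0" --pt "0 0 0 0" --claw 1

```text
time: 29.73
tool_pos: [0.3646, 0.2635, 0.0514]
orientation: [2.092, 2.342, 0.005]
contact_force: [2.5, -1.0, 7.6]
finger_gap: 0.0111
gripper_force: 50.6
```

Call:
jog_arm --pt "0 1.2 0 0" --pt "0 2.4 0 0" --pt "0 3.6 0 0" --pt "0 4.8 0 0" --pt "0 6 0 0" --pt "0 7.2 0 0" --pt "0 8.4 0 0" --pt "0 9.4 0 0" --pt "0 10.2 0 0" --pt "0 10.7 0 0" --pt "0 10.9 0 0" --pt "0 10.9 0 0"

```text
time: 30.73
tool_pos: [0.4729, 0.2763, 0.0514]
orientation: [2.092, 2.343, 0.005]
contact_force: [2.7, 6.5, 4.3]
finger_gap: 0.0114
gripper_force: 50.1
```

Run:
```python
from h import *
s=arm.state();print(s["contact_force"],s["torque"])
go(.4739,.277,.046,6.5)
```

```text
[2.73707125 6.4916474  4.28454802] [ 0.83011181 -0.10106183  0.19910668]
now [0.4729 0.2763 0.0514] yaw 6.5 tilt [ 0.002  0.003 -1.   ] j6 0.35 t 30.7333
ROW [0.06 0.11 0.54] -0.0
```

Call:
jog_arm --pt "0 0.1 0 0" --pt "0 0.2 0 0" --pt "0 0.2 0 0" --pt "0 0.2 0 0"

```text
time: 31.07
tool_pos: [0.4738, 0.2764, 0.0514]
orientation: [-2.092, -2.343, -0.003]
contact_force: [-6.3, 3.7, 8.4]
finger_gap: 0.0112
gripper_force: 50.9
```

Call:
jog_arm --pt "0 0.1 0 0" --pt "0 0.15 0 0" --pt "0 0.15 0 0" --pt "0 0.15 0 0"

```text
time: 31.4
tool_pos: [0.4738, 0.2764, 0.0514]
orientation: [-2.091, -2.342, 0.002]
contact_force: [-19.2, 2.1, 17.7]
finger_gap: 0.0111
gripper_force: 52.2
```

Call:
jog_arm --pt "0 0 0 0" --pt "0 0 0 0" --pt "0 0 0 0" --pt "0 0 0 0" --pt "0 0 0 0" --pt "0 0 -4 0" --pt "0 0 -8 0" --pt "0 0 -11 0" --pt "0 0 -11 0" --claw 0

```text
time: 32.15
tool_pos: [0.4774, 0.2766, 0.1661]
orientation: [2.091, 2.34, 0.014]
contact_force: [0.3, 0.4, 0.3]
finger_gap: 0.0422
gripper_force: 0.0
```

Run:
```python
from h import *
go(.4388,.1162,.16,51)
```

```text
now [0.4774 0.2766 0.1661] yaw 6.4 tilt [ 0.003  0.009 -1.   ] j6 0.35 t 32.15
ROW [-15.51  -5.63   0.51] -44.6
```

Call:
jog_arm --pt "-15.5 -5.5 0 -44.5" --pt "-15.5 -5.5 0 -44.5" --pt "-15.5 -5.5 0 -44.5" --pt "-15.5 -5.5 0 -44.5" --pt "-15.5 -5.5 0 -44.5" --pt "-15.5 -5.5 0 -44.5" --pt "-15.5 -5.5 2 -44.5" --pt "-15.5 -5.5 4 -44.5" --pt "-15.5 -5.5 4 -44.5" --pt "-15.5 -5.5 4 -44.5"

```text
time: 32.98
tool_pos: [0.4377, 0.1153, 0.1194]
orientation: [-1.05, -2.959, 0.001]
contact_force: [-0.5, 0.7, 0.7]
finger_gap: 0.0431
gripper_force: 0.0
```

Run:
```python
from h import *
go(.4388,.1162,.052,51)
```

```text
now [0.4377 0.1153 0.1194] yaw 50.9 tilt [ 0.001 -0.001 -1.   ] j6 -0.71 t 32.9833
ROW [-0.04  0.15  6.74] -0.1
```

Call:
jog_arm --pt "0 0.1 3 0" --pt "0 0.1 5 0" --pt "0 0.1 6.7 0" --pt "0 0.1 6.7 0" --pt "0 0.1 6.7 0"

```text
time: 33.4
tool_pos: [0.439, 0.1163, 0.0535]
orientation: [-1.05, -2.961, 0.0]
contact_force: [0.2, -0.4, 0.2]
finger_gap: 0.0426
gripper_force: 0.0
```

Call:
jog_arm --pt "0 0 0 0" --pt "0 0 0 0" --pt "0 0 0 0" --pt "0 0 0 0" --pt "0 0 0 0" --pt "0 0 0 0" --pt "0 0 0 0" --pt "0 0 0 0" --claw 1 --squeeze 30

```text
time: 34.07
tool_pos: [0.4394, 0.1164, 0.0541]
orientation: [1.048, 2.959, 0.002]
contact_force: [-0.4, -0.7, 7.8]
finger_gap: 0.0132
gripper_force: 31.9
```

Call:
jog_arm --pt "0 0 0 -7" --pt "0 0 0 -14" --pt "0 0 0 -21" --pt "0 0 0 -28" --pt "0 0 0 -35" --pt "0 0 0 -42" --pt "0 0 0 -49" --pt "0 0 0 -56" --pt "0 0 0 -63" --pt "0 0 0 -70" --pt "0 0 0 -77" --pt "0 0 0 -83"

```text
time: 35.07
tool_pos: [0.4394, 0.1165, 0.0541]
orientation: [-1.183, 2.908, -0.0]
contact_force: [-1.0, 1.2, 7.2]
finger_gap: 0.0134
gripper_force: 30.7
```

Call:
jog_arm --pt "0 0 0 -5" --pt "0 0 0 -8" --pt "0 0 0 -9" --pt "0 0 0 -9"

```text
time: 35.4
tool_pos: [0.4395, 0.1166, 0.0541]
orientation: [-1.4, 2.81, -0.0]
contact_force: [-1.1, 2.6, 7.5]
finger_gap: 0.0138
gripper_force: 33.9
```

Call:
jog_arm --pt "0 0 0 0" --pt "0 0 0 0" --pt "0 0 0 0" --pt "0 0 0 0" --pt "0 0 -4 0" --pt "0 0 -8 0" --pt "0 0 -12 0" --pt "0 0 -15 0" --pt "0 0 -15 0" --claw -0.3

```text
time: 36.15
tool_pos: [0.4405, 0.1166, 0.2087]
orientation: [-1.397, 2.804, -0.004]
contact_force: [-0.3, 0.5, 0.0]
finger_gap: 0.0556
gripper_force: 0.0
```

Call:
jog_arm --pt "15 15 0 0" --pt "15 15 0 0" --pt "15 15 0 0" --pt "15 15 0 0" --pt "15 15 0 0" --pt "15 15 0 0" --pt "15 15 0 0" --pt "15 15 0 0"

```text
time: 36.82
tool_pos: [0.2291, 0.087, 0.203]
orientation: [-1.4, 2.811, -0.001]
contact_force: [0.7, 0.3, 0.0]
finger_gap: 0.056
gripper_force: 0.0
```

Run:
```python
from meas import *
print(arm.state()["tool_pos"],arm.state()["contact_force"])
a=cam("top");b=cam("side")
for c in(a,b):
    P=cloud(c)
    print("blue",blob(P,.563,.29,.035,.08,.1));print("red",blob(P,.554,.373,.035,.08,.1));print("tab",blob(P,.474,.277,.03,.065,.09));print("clamp",blob(P,.44,.115,.035,.07,.09))
m=np.zeros((600,800,3),np.uint8)
m[:300]=cv2.resize(a["image"][150:225,100:300,::-1],(800,300),interpolation=cv2.INTER_CUBIC)
m[300:,:400]=cv2.resize(b["image"][115:190,180:280,::-1],(400,300),interpolation=cv2.INTER_CUBIC)
cv2.imwrite("pics/c8.png",m)
```

```text
[0.2291 0.087  0.203 ] [0.6943 0.2803 0.0082]
blue (81, array([0.5614, 0.2861, 0.0909]), np.float64(-161.4757138882171), array([0.0045, 0.0155]))
red (78, array([0.5535, 0.3704, 0.0912]), np.float64(49.65741380764317), array([0.0042, 0.0169]))
tab (53, array([0.4754, 0.2771, 0.0785]), np.float64(97.60660094129476), array([0.0038, 0.0118]))
clamp (59, array([0.4416, 0.1144, 0.0797]), np.float64(51.9418051806214), array([0.0039, 0.0135]))
blue (55, array([0.5582, 0.2839, 0.0885]), np.float64(-162.3246327081099), array([0.0052, 0.0175]))
red (35, array([0.5472, 0.3649, 0.0888]), np.float64(45.22379803400647), array([0.0047, 0.0172]))
tab (44, array([0.4697, 0.2728, 0.0749]), np.float64(100.87489672102966), array([0.0044, 0.0133]))
clamp (37, array([0.4362, 0.1098, 0.079 ]), np.float64(50.52326553105634), array([0.0045, 0.0163]))
```

View pics/c8.png

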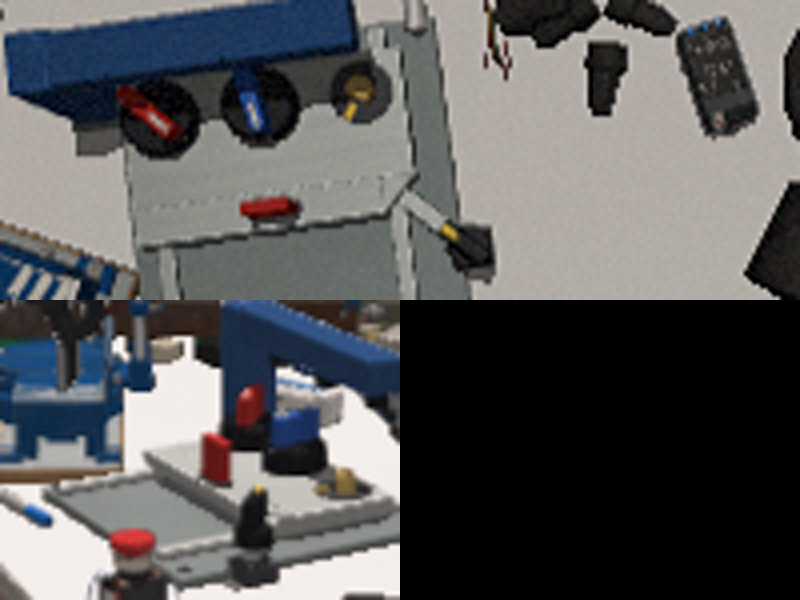

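The carriage is home, the clamp is locked and both knobs are seated under the head.

```bash
python3 -c "
from bench import arm
print(arm.job_done())"
```

```text
the job is handed in; nothing more can be done
None
```

I handed the job in with the red knob on the left spindle and the blue knob on the middle one, both down flush; the carriage is home, the clamp is locked, and I found no grey knob. The hand-in call returned no verdict.

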